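Run the held load test on the ignition bench tester

TASK

Clear the ignition tester by pressing its spring plunger fully down to its stop, and let it come back up. Then push the lever of the spring-return dial round clockwise, past the first two detents, so that it points at the third mark (the one with three ribs) without ever running it on to its end stop. Hold it there against the spring: the program finishes while the gripper is still holding the dial at the third mark. Leave the other things on the bench where they are.

Things in the scene. Friction and masses are not known exactly. Their poses are not given: they have to be found in the camera images.
- plunger_unit: fixed grey box, 100 x 100 x 55 tall, carrying a vertical spring plunger at its centre; origin under its centre on the bench, z up
- plunger_top (a point): centre of the top of the black mushroom head (dia 44, flat top dia 32, 12 thick) of the plunger; 97 above the bench when up. Moves with the head
- plunger (a joint): how far the plunger is pressed, m: 0 up, 0.016 at its stop (head top then 81 above the bench). The spring takes 4 N at the top and 12 N at the stop, and returns it when released
- dial_unit: fixed grey box, 160 x 160 x 60 tall, with a black disc dial (dia 72, 18 thick) on top, turning about the vertical axis through the box's centre; origin under its centre on the bench, z up. On its -x half (robot's side) raised white ribs mark three detents: one, two, three ribs, 70 from the axis. On its +x side a pawl housing and two brass posts, up to 22 above the box
- dial_axis (a point): point on the dial's axis, 86 above the bench, level with the top of the lever's bar. Seen from above, at rest the lever points 3.944 rad (226 deg) anticlockwise from the box's +x. A steel end-stop post (dia 10, 22 tall, 52 from the axis) stands on the box beyond the third mark
- lever: aluminium bar on top of the dial, 16 wide, 8 thick, pointing along its own x to 58 from the axis, with an upright round steel pin (dia 14, standing 44 above the bar) on it at 50 from the axis. Dial and lever are one body; origin on the axis under the dial, 60 above the bench
- pin_top (a point): centre of the top of the pin, 50 from the dial's axis, 130 above the bench; moves with the lever
- dial (a joint): dial angle, rad: 0 at rest, growing clockwise seen from above. One-rib mark 0.42, two ribs 0.84, three ribs 1.26, end stop 1.65. Each detent is a bump felt before its mark (crests 0.25, 0.67, 1.09). The return spring gives 0.24 N m at 0, 0.49 at the third mark (5 to 10 N at the pin, about 12 N over a bump). No detent holds by itself: let go, it springs back to 0
- lamp_socket: brass bayonet lamp socket, dia 38 x 42 tall, standing; origin under its centre. A bystander, to be left alone
- ignition_module: black plastic ignition module, 91 x 45 x 23, flat; origin under its centre. A bystander, to be left alone
- key_gauge: bright steel key gauge, flat bar 123 x 22 x 6 (12 at one end); origin under its centre. A bystander, to be left alone
- float_bowl: blue aluminium float bowl, dia 70 x 42 tall, open at the top; origin under its centre. A bystander, to be left alone
- torque_adapter: chrome torque adapter, dia 32 x 48 tall, standing on its wide end; origin under its centre. A bystander, to be left alone
- bolt_tray: shallow open aluminium tray, 100 x 80 x 28; origin under its centre. A bystander, to be left alone
- screwdriver: screwdriver, 200 long, black handle about 30 thick, lying along its own x; origin under its middle. A bystander, to be left alone

How it is judged:
On the way, in this order (a step that is already met when the one before it is completed fails the run):
1. the plunger is pressed to its stop (within 2 mm) while the dial is still at rest (value of joint plunger above 0.014 m and value of joint dial below 0.12 rad), for 0.1 s.
2. the plunger is up again, the dial still at rest (value of joint plunger below 0.004 m and value of joint dial below 0.12 rad), for 0.1 s.
3. the fingers hold the dial at its third mark (value of joint dial between 1.13 and 1.39 rad and value of joint plunger below 0.004 m and contact force between lever and the fingers above 3 N), for 0.5 s.
At the end, for the whole second after the job is handed in: The robot is still pushing or gripping the dial's lever (more than 3 N on it from the fingers), the dial stands still (under 0.1 rad/s) within 0.13 rad of the third mark, and the plunger is up (within 4 mm) (all of step 3 and velocity of joint dial between -0.1 and 0.1 rad/s); the arm keeps its last pose, push and grip.
It fails at once if the dial is run on to its end stop (beyond 1.58 rad) (value of joint dial above 1.58 rad).
It fails at once if a bystander is moved by more than 30 mm (distance of any of lamp_socket, ignition_module, key_gauge, float_bowl, torque_adapter, bolt_tray, screwdriver from where it was at the start of the episode above 0.03 m).
It also fails if it takes over 48 s, if anything falls off the work surface, if the arm or the gripper's body presses on something with over 40 N, if the wrist force passes 120 N, or if a joint passes its speed limit or range.

ROBOT

A 6-joint arm with a two-finger parallel gripper is mounted at the origin on the work surface. World frame = base frame: x ahead of the robot, y to its left, z up, the work surface at z = 0. Lengths are in m, angles in rad, forces in N, time in s.
With the tool pointing down it reaches from about 0.275 to 0.775 m from the base axis. Payload 14.6 kg.
Tool frame: the origin (TCP) lies between the finger pads; the fingertips stand 25 mm ahead of it and the grasp point (between the pads) lies 6 mm ahead of it; z points along the fingers, y is the line along which they close (so a half turn about z gives the same grasp; the last joint's range is limited). The gripper opens to 85 mm and grips with 20 to 120 N. Pads are 22 mm wide; open, the fingers measure 114 mm over their backs; the gripper's body (76 mm by 85 mm) begins 54 mm behind the grasp point. The pads swing forward as they close: fully open they stand 13 mm farther back than shut.
Start: joints at [1.049, 0.263, -0.048, 1.259, 0, 1.415], TCP at [0.188, 0.49, 0.256] pointing down, gripper open.
Joint ranges: [-2.65, 2.65], [-0.89, 1.7], [-1.18, 1.37], [-2.13, 2.11], [-1.35, 1.29], [-3.14, 3.14]. Speed limits (rad/s): [1.89, 1.89, 2.57, 2.79, 3.14, 3.14].

INTERFACE

Orientations are given as a rotation vector (axis times angle).
In Python, from cell import * gives the robot as it stands.
- The arm moves only by the tool servo_tool, never from a script. Its argument "steps" is a list that holds one entry, the list of rows, each a list of 5 numbers: the shift along the tool's x, y, z in cm, then the turn about the tool's z in rad, then the closure, from -1 (fully open) to 1 (shut). In form: [[[dx, dy, dz, yaw, grip], ...]]. A call has 1 to 8 rows; each row shifts and turns the commanded pose from where the row before left it, along the tool's axes as they then stand; what a row does not reach is not made up. A row lasts 1/10 s, in which the tool goes at most 50 mm and 8.59 degrees, less where a joint would pass 70% of its speed; a pose out of reach is approached as far as the arm can. A call is refused whole if a number of a shift passes 5 or a number of a turn 0.15, either way. A call with a gripper value outside its range is refused whole. The fingers move at their own pace and stop on an object; "grip_force" is the grip in N (left out, the last holds). Time passes only in rows, so rows that do not move let the fingers close. It gives the time, the measured TCP pose, the force, the opening and the grip force at its end, in the units of the state.
- read_state(): the state, without advancing time (a new reading comes with each control period).
- camera(name): name is "side" or "top" or "wrist"; returns a dict with "color" (480x640x3 uint8, red, green, blue), "vfov" (degrees; the focal length in pixels is half the picture's height over the tangent of half this angle, whatever the lens; pixels are square), "cx", "cy" (the principal point, pixels), "k1" (the pictures are not rectified: a ray, as slopes to the right and down, at radius r is drawn at 1 + k1 r^2 times it, then the intrinsics apply), "position" and "attitude" of the camera in the world. Camera axes: x right, y down, z forward; pixel columns grow to the right and rows downward; lengths in m; the calibration is good to about 2 mm. A picture is of the moment at which its call begins. There is no depth.
- job_done(): hands the job in; it is judged then, once.
The state is a dict: "time": time; "joint_positions": joint angles; "joint_velocities": joint speeds; "effort": joint torques, N m; "ee_pos": TCP position; "ee_rot": TCP orientation; "force": force on the tool from outside, world axes, zero at the start; "wrist_torque": the same for the moment, N m; "gripper_width": finger opening in m; "grip_force": force on a finger pad.
Only numpy, scipy, OpenCV 4.12 (cv2) and the standard library are available. Lean on these libraries where they do the work, as an engineer would, in place of code of your own. Each camera call takes 0.05 s, during which the arm holds its last target. There are 200 camera calls.

## Working session

There is one attempt and no reset: what is moved stays moved. The work goes in short steps, Python scripts to look and compute and a tool call to move; the robot and the scene stay as the last step left them, time stands still between calls to the robot, and variables do not carry over. Pictures are saved under pics/ and viewed, at most 10 in all, crops included, and the job is handed in when it is done.

Besides the shell and the picture viewer there is one more tool, called after ">>>" in YAML: its name, and indented under it one key for each argument. servo_tool: Moves the arm, as the interface text tells. Its arguments: {"type":"object","properties":{"steps":{"type":"array","items":{"type":"array","items":{"type":"array","items":{"type":"number"}}}},"grip_force":{"type":"number"}},"required":["steps"]}

```bash
mkdir -p pics; cat > h.py <<'E'
import numpy as np, cv2
from scipy.spatial.transform import Rotation as R
def rot(a):
    a=np.array(a,float)
    if a.shape==(3,3): return a
    return R.from_rotvec(a).as_matrix() if a.size==3 else R.from_quat(a).as_matrix()
def KD(c):
    f=240/np.tan(np.radians(c["vfov"])/2)
    return np.array([[f,0,c["cx"]],[0,f,c["cy"]],[0,0,1]]),np.array([c["k1"],0,0,0,0.])
def ray(c,px):
    K,D=KD(c); p=cv2.undistortPoints(np.array([[px]],float),K,D)[0,0]
    return np.array(c["position"]),rot(c["attitude"])@np.array([p[0],p[1],1])
def atz(c,px,z):
    o,d=ray(c,px); return o+d*(z-o[2])/d[2]
def proj(c,P):
    K,D=KD(c); Rm=rot(c["attitude"]).T
    return cv2.projectPoints(np.atleast_2d(np.array(P,float)),Rm,-Rm@np.array(c["position"]),K,D)[0][:,0]
def tri(*cp):
    A=np.zeros((3,3));b=np.zeros(3)
    for c,p in cp:
        o,d=ray(c,p);d=d/np.linalg.norm(d);M=np.eye(3)-np.outer(d,d);A+=M;b+=M@o
    return np.linalg.solve(A,b)
E
python3 - <<'E'
from cell import *; import cv2,pickle
for n in ("top","side"):
    c=camera(n); cv2.imwrite(f"pics/{n}0.png",c["color"][:,:,::-1]); pickle.dump(c,open(n+"0.pkl","wb"))
    print(n,{k:v for k,v in c.items() if k!="color"})
s=read_state(); print(s)
E
```

```text
top {'vfov': 44.13968609538296, 'cx': 320.61169440075474, 'cy': 231.8005975536214, 'k1': 0.01948357717939073, 'position': array([ 0.31334856, -0.0013362 ,  1.10935576]), 'attitude': array([-2.11752958,  2.06053337, -0.24333721])}
side {'vfov': 46.461460942439736, 'cx': 320.32424661695944, 'cy': 246.103056725155, 'k1': -0.16358110041877041, 'position': array([ 0.43827261, -0.69897517,  0.81603179]), 'attitude': array([-2.35067119,  0.17501628, -0.09359515])}
{'time': 0.1, 'joint_positions': array([ 1.04871606e+00,  2.63483397e-01, -4.88179784e-02,  1.25938909e+00,
       -1.32070969e-05,  1.41548034e+00]), 'joint_velocities': array([ 0.00058783, -0.00102281,  0.00189782,  0.00157742,  0.00014902,
       -0.000673  ]), 'effort': array([ 2.76194776e-03, -6.38576961e+01,  3.85064363e+01,  1.00110509e-02,
       -1.18951812e-04,  1.43016368e-05]), 'ee_pos': array([0.18818127, 0.4899071 , 0.25588923]), 'ee_rot': array([-5.72836439e-01, -3.08863607e+00,  1.33148952e-03]), 'force': array([-0.48551471, -0.18505528, -0.28924699]), 'wrist_torque': array([-0.03243743, -0.00301114, -0.03859486]), 'grip_force': 0.0, 'gripper_width': 0.08577880294670254}
```

View pics/top0.png

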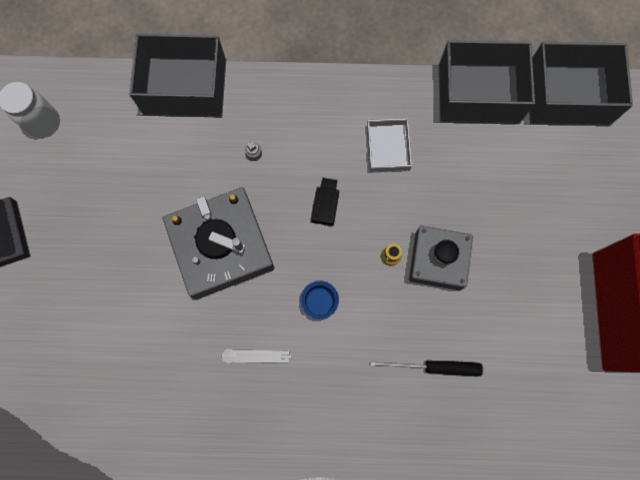

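View pics/side0.png

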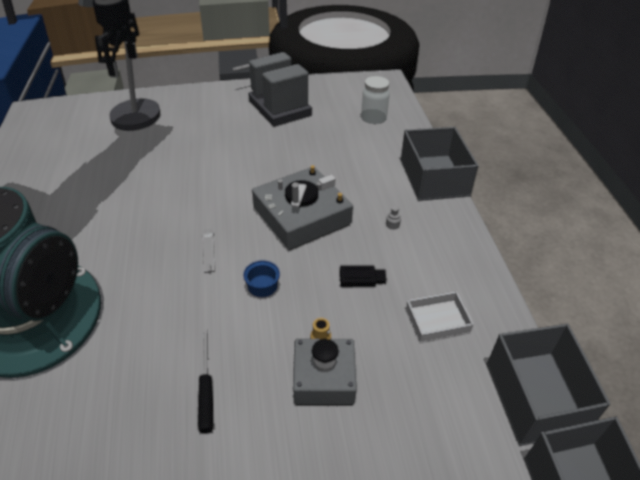

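The top view shows the plunger head at about (447,251), the dial at about (215,239), the pin near (238,243) and the end-stop post at (195,261). The three-rib mark is at about (211,278). The side view shows the head at about (325,350) and the dial at about (301,192). I'll enlarge both devices for accuracy.

```bash
python3 - <<'E'
import cv2,numpy as np
t=cv2.imread("pics/top0.png");s=cv2.imread("pics/side0.png")
z=lambda im,x,y,w,h:cv2.resize(im[y:y+h,x:x+w],(400,300),interpolation=cv2.INTER_CUBIC)
o=np.vstack([np.hstack([z(t,150,185,140,105),z(t,380,205,140,105)]),np.hstack([z(s,235,155,140,105),z(s,260,310,140,105)])])
cv2.imwrite("pics/z.png",cv2.convertScaleAbs(o,alpha=1.5,beta=10))
E
```

```text
(no output)
```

View pics/z.png

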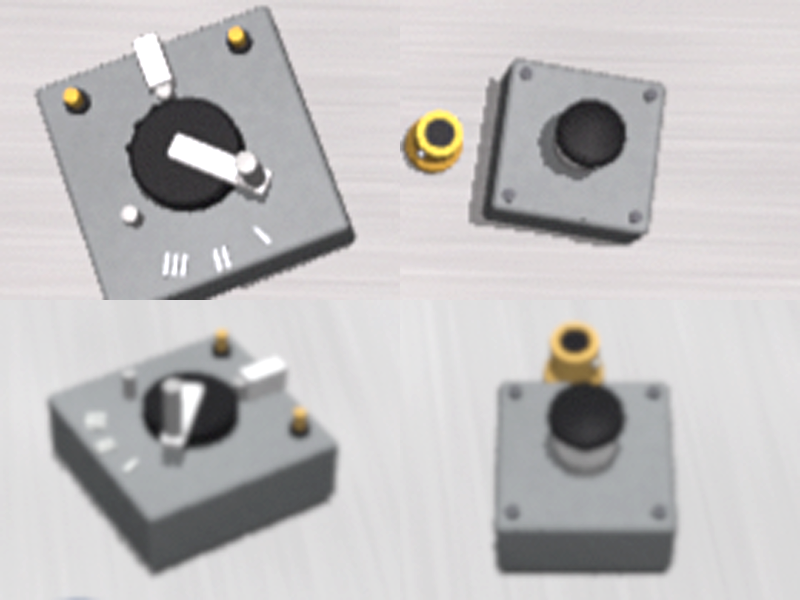

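The crops show the dial disc centre at about (215.5,238.6) top / (301.5,193.5) side. The pin top is at (236.8,242) / (296,184). The plunger head is at (447.2,250.5) / (325,350). I'll triangulate these.

```bash
python3 - <<'E'
import pickle; from h import *
np.set_printoptions(precision=4,suppress=True)
t=pickle.load(open("top0.pkl","rb"));s=pickle.load(open("side0.pkl","rb"))
Z=lambda x,y:((x%400)*.35+(150 if x<400 else 380),y*.35+(185 if x<400 else 205)) 
S=lambda x,y:((x%400)*.35+(235 if x<400 else 260),(y-300)*.35+(155 if x<400 else 310))
for n,a,b in [("head",(592,130),(586,413)),("disc",(187,153),(190,409)),("pintop",(248,162),(173,385)),("stoppost",(129,212),(129,374)),("brassR",(237,33),(222,336)),("brassL",(72,96),(300,413)),("rib3",(174,264),(95,419)),("rib1",(261,235),(130,464))]:
    print(n,tri((t,Z(*a)),(s,S(*b))))
print("disc@78",atz(t,Z(187,153),.078),"pin@130",atz(t,Z(248,162),.13),atz(s,S(173,385),.13))
print("head@97",atz(t,Z(592,130),.097),atz(s,S(586,413),.097))
for p in [(38,95),(270,8),(352,238)]: print("boxc@60",atz(t,Z(*p),.06))
for p in [(516,59),(664,84),(641,230),(494,214)]: print("pbox@55",atz(t,Z(*p),.055))
for p in [(174,264),(222,258),(261,235)]: print("rib@61",atz(t,Z(*p),.061))
E
```

```text
head [ 0.5342 -0.2107  0.0935]
disc [0.5513 0.2019 0.0668]
pintop [0.533  0.1531 0.1298]
stoppost [0.5099 0.2326 0.08  ]
brassR [0.5824 0.1551 0.1728]
brassL [ 0.6369  0.3088 -0.0423]
rib3 [0.4812 0.206  0.0619]
rib1 [0.5013 0.1527 0.062 ]
disc@78 [0.5495 0.1998 0.078 ] pin@130 [0.533  0.1531 0.13  ] [0.5329 0.1529 0.13  ]
head@97 [ 0.5345 -0.2099  0.097 ] [ 0.5327 -0.2133  0.097 ]
boxc@60 [0.5893 0.3017 0.06  ]
boxc@60 [0.6518 0.1561 0.06  ]
boxc@60 [0.5015 0.0956 0.06  ]
pbox@55 [ 0.589  -0.1709  0.055 ]
pbox@55 [ 0.575  -0.2651  0.055 ]
pbox@55 [ 0.4804 -0.2476  0.055 ]
pbox@55 [ 0.488  -0.1559  0.055 ]
rib@61 [0.4818 0.2062 0.061 ]
rib@61 [0.4864 0.1764 0.061 ]
rib@61 [0.5017 0.1528 0.061 ]
```

```bash
cat > go.py <<'E'
import sys; from cell import *; from h import *
np.set_printoptions(precision=4,suppress=True)
s=read_state(); Rm=rot(s["ee_rot"]); p=np.array(s["ee_pos"])
print("t",s["time"],"p",p,"F",s["force"],"w",s["gripper_width"],s["grip_force"],"J",s["joint_positions"])
print("xang,yang",[np.degrees(np.arctan2(Rm[1,i],Rm[0,i])) for i in(0,1)])
if len(sys.argv)>3: print("tool delta cm",Rm.T@(np.array([float(a) for a in sys.argv[1:4]])-p)*100)
E
python3 go.py 0.534 -0.211 0.20
```

```text
t 0.1 p [0.1882 0.4899 0.2559] F [-0.4855 -0.1851 -0.2892] w 0.08577880294670254 0.0 J [ 1.0487  0.2635 -0.0488  1.2594 -0.      1.4155]
xang,yang [np.float64(158.98595159185953), np.float64(68.98595794681766)]
tool delta cm [-57.4169 -53.0232   5.6287]
```

>>> servo_tool:
  steps:
    - [[-2.9,-2.6,0,0,1],[-2.9,-2.6,0,0,1],[-2.9,-2.6,0,0,1],[-2.9,-2.6,0,0,1],[-2.9,-2.6,0,0,1],[-2.9,-2.6,0,0,1],[-2.9,-2.6,0,0,1],[-2.9,-2.6,0,0,1]]
  grip_force: 40

```text
time: 0.9
ee_pos: [0.3305, 0.2112, 0.2562]
ee_rot: [-0.573, -3.089, 0.0]
force: [0.7, 0.3, -0.2]
gripper_width: 0.0005
grip_force: 0.0
```

>>> servo_tool:
  steps:
    - [[-2.9,-2.6,0,0,1],[-2.9,-2.6,0,0,1],[-2.9,-2.6,0,0,1],[-2.9,-2.6,0,0,1],[-2.9,-2.6,0,0,1],[-2.9,-2.6,0,0,1],[-2.9,-2.6,0,0,1],[-2.9,-2.6,0,0,1]]

```text
time: 1.7
ee_pos: [0.4726, -0.0663, 0.2561]
ee_rot: [-0.573, -3.088, -0.0]
force: [1.5, 0.8, -0.5]
gripper_width: -0.0004
grip_force: 0.0
```

```bash
python3 go.py 0.534 -0.211 0.14
```

```text
t 1.7 p [ 0.4726 -0.0663  0.2561] F [ 1.4656  0.8235 -0.4972] w -0.00042423248931536495 0.0 J [-0.3104  0.1815 -0.159   1.2307  0.0001  0.0567]
xang,yang [np.float64(158.96349536399325), np.float64(68.9634943169436)]
tool delta cm [-10.9339 -11.3011  11.6066]
```

>>> servo_tool:
  steps:
    - [[-2.8,-2.8,0,0,1],[-2.8,-2.8,0,0,1],[-2.8,-2.8,0,0,1],[-2.5,-2.9,2,0,1],[0,0,3,0,1],[0,0,3,0,1],[0,0,2.6,0,1],[0,0,0,0,1]]

```text
time: 2.5
ee_pos: [0.5318, -0.2084, 0.1472]
ee_rot: [-0.572, -3.084, -0.003]
force: [-0.7, 0.9, -0.1]
gripper_width: -0.0001
grip_force: 0.0
```

```bash
python3 go.py 0.534 -0.211 0.122; python3 - <<'E'
from cell import *; import cv2
c=camera("side"); cv2.imwrite("pics/s1.png",cv2.resize(c["color"][280:430,220:420,::-1],(800,600)))
E
```

```text
t 2.5 p [ 0.5318 -0.2084  0.1472] F [-0.7118  0.8784 -0.1313] w -0.00014583866406532654 0.0 J [-0.5162  0.398  -0.1479  1.0305 -0.     -0.1492]
xang,yang [np.float64(158.9721452945894), np.float64(68.97188800179163)]
tool delta cm [-0.3097 -0.162   2.5226]
```

View pics/s1.png

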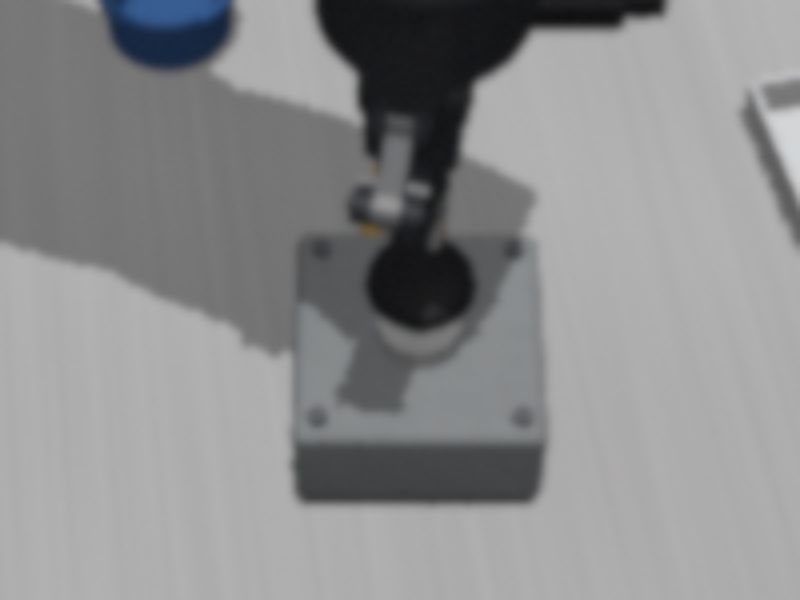

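The closed fingers are above the head (about (420,280) in the crop). I'll press next.

>>> servo_tool:
  steps:
    - [[-0.2,-0.1,1,0,1],[0,0,1,0,1],[0,0,0.5,0,1],[0,0,0.4,0,1],[0,0,0.4,0,1],[0,0,0.3,0,1],[0,0,0.2,0,1],[0,0,0,0,1]]

```text
time: 3.35
ee_pos: [0.535, -0.2109, 0.1126]
ee_rot: [0.573, 3.089, -0.0]
force: [-2.8, 1.2, 8.7]
gripper_width: -0.0002
grip_force: 4.1
```

>>> servo_tool:
  steps:
    - [[0,0,0.3,0,1],[0,0,0.2,0,1],[0,0,0.1,0,1],[0,0,0.1,0,1],[0,0,0,0,1],[0,0,0,0,1]]

```text
time: 3.95
ee_pos: [0.535, -0.2109, 0.106]
ee_rot: [0.573, 3.088, -0.001]
force: [-3.1, 1.4, 11.5]
gripper_width: 0.0005
grip_force: 5.7
```

>>> servo_tool:
  steps:
    - [[0,0,0.05,0,1],[0,0,0.05,0,1],[0,0,0.05,0,1],[0,0,0,0,1],[0,0,0,0,1]]

```text
time: 4.45
ee_pos: [0.5352, -0.211, 0.1058]
ee_rot: [0.572, 3.087, -0.001]
force: [-9.7, 4.7, 30.1]
gripper_width: -0.0001
grip_force: 15.1
```

The force jumped to 30 N, so the plunger is at its stop. I'll release it, lift, open the fingers and turn anticlockwise.

>>> servo_tool:
  steps:
    - [[0,0,-1,0,1],[0,0,-2,0,1],[0,0,-3,0,1],[0,0,-3,0,1],[0,0,-2,0,-1],[0,0,0,-0.14,-1],[0,0,0,-0.14,-1],[0,0,0,-0.14,-1]]

```text
time: 5.25
ee_pos: [0.5351, -0.2109, 0.214]
ee_rot: [-0.093, 3.14, -0.001]
force: [1.0, -0.5, 0.4]
gripper_width: 0.0582
grip_force: 0.0
```

>>> servo_tool:
  steps:
    - [[0,0,0,-0.14,-1],[0,0,0,-0.14,-1],[0,0,0,-0.14,-1],[0,0,0,-0.14,-1],[0,0,0,-0.14,-1],[0,0,0,-0.14,-1],[0,0,0,-0.14,-1],[0,0,0,-0.14,-1]]

```text
time: 6.05
ee_pos: [0.535, -0.2109, 0.2138]
ee_rot: [-1.746, 2.611, -0.0]
force: [-0.4, 0.6, 0.6]
gripper_width: 0.0855
grip_force: 0.0
```

```bash
python3 go.py 0.533 0.1535 0.2
```

```text
t 6.05 p [ 0.535  -0.2109  0.2138] F [-0.4201  0.5765  0.6059] w 0.08549529996953775 0.0 J [-0.5171  0.3638 -0.0144  1.1922 -0.     -1.6961]
xang,yang [np.float64(-112.44809584684606), np.float64(157.55190475967936)]
tool delta cm [-33.6007  14.1021   1.3768]
```

>>> servo_tool:
  steps:
    - [[-4.2,1.76,0,0,-1],[-4.2,1.76,0,0,-1],[-4.2,1.76,0,0,-1],[-4.2,1.76,0,0,-1],[-4.2,1.76,0,0,-1],[-4.2,1.76,0,0,-1],[-4.2,1.76,0,0,-1],[-4.2,1.76,0,0,-1]]

```text
time: 6.85
ee_pos: [0.535, 0.1554, 0.214]
ee_rot: [-1.739, 2.616, -0.0]
force: [0.5, -0.0, 0.2]
gripper_width: 0.0852
grip_force: 0.0
```

>>> servo_tool:
  steps:
    - [[0,0,0,0,-1],[0,0,0,0,-1]]

```text
time: 7.05
ee_pos: [0.5352, 0.1542, 0.2137]
ee_rot: [-1.742, 2.615, -0.0]
force: [0.5, -0.2, -0.1]
gripper_width: 0.0851
grip_force: 0.0
```

```bash
python3 go.py 0.533 0.1535 0.117; python3 - <<'E'
from cell import *; import cv2,pickle
c=camera("wrist"); pickle.dump(c,open("w.pkl","wb")); cv2.imwrite("pics/w1.png",c["color"][:,:,::-1])
from h import *
print(proj(c,[[.533,.1535,.13],[.55,.1998,.086]]))
E
```

```text
t 7.05 p [0.5352 0.1542 0.2137] F [ 0.4992 -0.2215 -0.1026] w 0.08508228149107129 0.0 J [ 0.1343  0.3332 -0.0621  1.1753 -0.0002 -1.041 ]
xang,yang [np.float64(-112.660589015742), np.float64(157.3394125855241)]
tool delta cm [0.1456 0.1744 9.6732]
[[326.43931915 269.37333737]
 [328.84333186 318.19812443]]
```

View pics/w1.png

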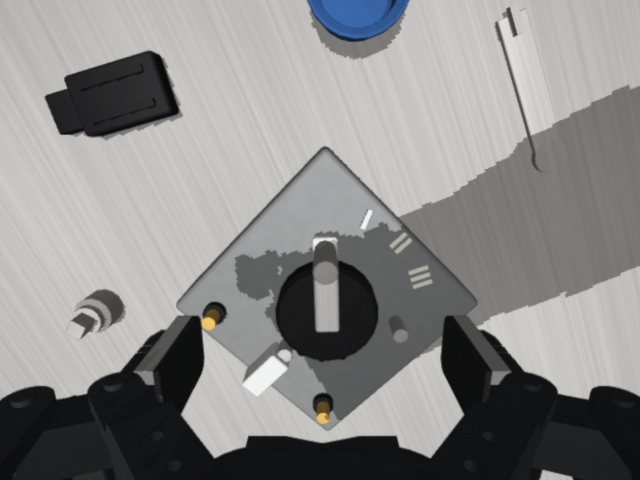

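The pin top shows at about (325,271), within 2 px of the predicted (326,269), and it lies between the fingers. I'll descend and close.

>>> servo_tool:
  steps:
    - [[0.14,0.17,2,0,-1],[0,0,2.5,0,-1],[0,0,2.5,0,-1],[0,0,1.6,0,-1],[0,0,1,0,-1],[0,0,0,0,-1],[0,0,0,0,0.3],[0,0,0,0,0.5]]
  grip_force: 30

```text
time: 7.9
ee_pos: [0.5337, 0.1526, 0.1187]
ee_rot: [-1.738, 2.616, -0.001]
force: [-0.0, 0.4, -0.7]
gripper_width: 0.0589
grip_force: 0.0
```

>>> servo_tool:
  steps:
    - [[0,0,0,0,1],[0,0,0,0,1],[0,0,0,0,1],[0,0,0,0,1]]
  grip_force: 30

```text
time: 8.3
ee_pos: [0.5329, 0.153, 0.118]
ee_rot: [1.739, -2.616, -0.0]
force: [-2.9, -0.0, 5.0]
gripper_width: 0.013
grip_force: 29.9
```

```bash
python3 go.py 0.533 0.1535 0.117
```

```text
t 8.3 p [0.5329 0.153  0.118 ] F [-2.8927 -0.0382  5.0431] w 0.012973288623955243 29.871531128883362 J [ 0.1324  0.3905 -0.2476  0.9329  0.0003 -1.041 ]
xang,yang [np.float64(-112.76706068841825), np.float64(157.2329416985231)]
tool delta cm [-0.0539  0.0123  0.1039]
```

>>> servo_tool:
  steps:
    - [[0,0,0,0,1],[-0.01,0.3,0,0.06,1],[-0.01,0.3,0,0.06,1],[-0.01,0.3,0,0.06,1],[-0.01,0.3,0,0.06,1],[-0.01,0.3,0,0.06,1],[-0.01,0.3,0,0.06,1],[-0.01,0.3,0,0.06,1]]
  grip_force: 60

```text
time: 9.1
ee_pos: [0.5155, 0.1642, 0.1182]
ee_rot: [1.151, -2.922, 0.002]
force: [-5.1, -5.8, 9.8]
gripper_width: 0.0124
grip_force: 58.9
```

```bash
cat >> go.py <<'E'
d=p[:2]-np.array([.55,.1998]); print("pin r",np.hypot(*d),"ang",np.degrees(np.arctan2(d[1],d[0]))%360,"dial~",np.radians(248.9-np.degrees(np.arctan2(d[1],d[0]))%360), "Ftool",Rm.T@s["force"])
E
python3 go.py
```

```text
t 9.1 p [0.5155 0.1642 0.1182] F [-5.0709 -5.8434  9.7578] w 0.012428758050048722 58.92037510871887 J [ 0.1585  0.3703 -0.2809  0.9204 -0.0016 -0.5922]
xang,yang [np.float64(-136.98789614635436), np.float64(133.0121781010947)]
pin r 0.049608243982010226 ang 225.8645461207465 dial~ 0.40204451488427406 Ftool [ 7.7085 -0.8221 -9.7456]
```

>>> servo_tool:
  steps:
    - [[-0.01,0.3,0,0.06,1],[-0.01,0.3,0,0.06,1],[-0.01,0.3,0,0.06,1],[-0.01,0.3,0,0.06,1],[-0.01,0.3,0,0.06,1],[-0.01,0.3,0,0.06,1],[-0.01,0.3,0,0.06,1],[0,0,0,0,1]]

```text
time: 9.9
ee_pos: [0.5033, 0.1822, 0.1181]
ee_rot: [0.518, -3.095, 0.002]
force: [-13.9, -6.9, 17.7]
gripper_width: 0.0127
grip_force: 59.9
```

```bash
python3 go.py
```

```text
t 9.9 p [0.5033 0.1822 0.1181] F [-13.8844  -6.8816  17.7285] w 0.012650130942934787 59.89915072917938 J [ 0.1956  0.363  -0.2929  0.9181 -0.0011 -0.136 ]
xang,yang [np.float64(-161.00195410779781), np.float64(108.99817922372958)]
pin r 0.04990308482357925 ang 200.67125518278715 dial~ 0.8417503911645151 Ftool [ 15.4267  -1.9994 -17.6763]
```

>>> servo_tool:
  steps:
    - [[0.05,0,-0.05,0,1],[0.05,0,-0.05,0,1],[0,0.3,0,0.06,1],[0,0.3,0,0.06,1],[0,0.3,0,0.06,1],[0,0.3,0,0.06,1],[0,0,0,0,1]]

```text
time: 10.6
ee_pos: [0.5, 0.1939, 0.1183]
ee_rot: [0.144, -3.135, 0.001]
force: [-8.4, -2.2, 1.3]
gripper_width: 0.0123
grip_force: 59.4
```

```bash
python3 go.py
```

```text
t 10.6 p [0.5    0.1939 0.1183] F [-8.3597 -2.2139  1.2772] w 0.012258131621411105 59.36430215835571 J [ 0.2181  0.3641 -0.2904  0.9193 -0.0002  0.1262]
xang,yang [np.float64(-174.73869850073868), np.float64(95.26139164415427)]
pin r 0.05037063061780225 ang 186.71879761135318 dial~ 1.0852667145308499 Ftool [ 8.5312 -1.4386 -1.2515]
```

>>> servo_tool:
  steps:
    - [[0.02,0.3,0,0.06,1],[0.02,0.3,0,0.06,1],[0.01,0.3,0,0.06,1],[0,0,0,0,1],[0,0,0,0,1]]

```text
time: 11.1
ee_pos: [0.4993, 0.2031, 0.1184]
ee_rot: [-0.135, -3.136, 0.0]
force: [-7.0, 1.3, 1.5]
gripper_width: 0.0127
grip_force: 59.3
```

```bash
python3 go.py; python3 - <<'E'
from cell import *; from h import *
for n in ("top","wrist"):
    c=camera(n); im=c["color"][:,:,::-1]
    if n=="top": im=cv2.resize(im[185:290,150:290],(640,480),interpolation=cv2.INTER_CUBIC); a=im
cv2.imwrite("pics/f.png",cv2.resize(np.vstack([a,im]),(450,600)))
E
```

```text
t 11.1 p [0.4993 0.2031 0.1184] F [-7.0161  1.3495  1.4546] w 0.012701017142095983 59.26625311374664 J [ 0.2347  0.3681 -0.2838  0.9215  0.0006  0.3207]
xang,yang [np.float64(175.07550598005042), np.float64(85.07554316332107)]
pin r 0.05076768774205163 ang 176.3251378162252 dial~ 1.2666702992879921 Ftool [ 7.1099  0.7418 -1.436 ]
```

View pics/f.png

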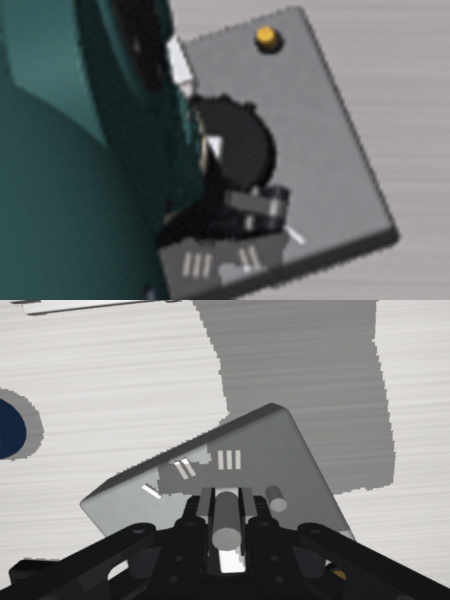

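The wrist view shows the gripped pin at about (227,510), with the lever pointing at the three ribs at (230,460). The end-stop post at (277,497) is still clear. I'll hold here for the required time.

>>> servo_tool:
  steps:
    - [[0,0,0,0,1],[0,0,0,0,1],[0,0,0,0,1],[0,0,0,0,1],[0,0,0,0,1],[0,0,0,0,1],[0,0,0,0,1]]

```text
time: 11.9
ee_pos: [0.4993, 0.203, 0.1183]
ee_rot: [-0.135, -3.136, 0.0]
force: [-7.7, 0.5, 0.6]
gripper_width: 0.0124
grip_force: 59.3
```

```bash
python3 go.py; python3 -c "
from cell import *
print(job_done())"
```

```text
t 11.9 p [0.4993 0.203  0.1183] F [-7.7255  0.5199  0.5562] w 0.01243906008534156 59.2617130279541 J [ 0.2346  0.3681 -0.2838  0.9215  0.0007  0.3205]
xang,yang [np.float64(175.07803761329635), np.float64(85.07805776687741)]
pin r 0.050786134156434265 ang 176.34247460680666 dial~ 1.2663677152106172 Ftool [ 7.7431 -0.145  -0.5351]
the job is handed in; nothing more can be done
None
```

I pressed the plunger to its stop and released it, then gripped the dial's pin, turned it to the third mark (about 1.27 rad by my estimate) and handed the job in at 11.9 s still holding it; no verdict was returned.

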